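Sweep the cutter rings off the pastry board

TASK

Clear the pastry board for the dough: with the fingertips, sweep the three red cutter rings along the board and over its long edge into the empty steel tray, not the tray with the turquoise spatula. Only push them; do not pick them up. Leave the two bowls, the wooden spoon and the spatula where they lie.

Things in the scene. Friction and masses are not known exactly. Their poses are not given: they have to be found in the camera images.
- board: fixed poplar board, 500 mm long (its x) by 320 mm wide (its y) by 32 mm thick, its top 32 mm above the table. Origin: centre of its underside; x runs along its long edges away from the robot, y towards its left long edge. An aluminium pasta roller (about 180 mm wide and 150 mm tall over the board, with a crank on its left) is clamped on its far end, from 175 mm beyond the origin along x.
- tray: the empty steel tray, fixed flat on the table, long side parallel to and 3 mm from one of the board's two long edges (left or right, differs from run to run). 360 mm (its x) by 160 mm (its y), 26 mm high overall, so its rim is 6 mm below the board's top; walls and floor 3 mm. Origin: centre of its underside; x parallel to the board's x.
- spatula_tray: an equal steel tray along the board's other long edge, with the turquoise spatula in it. Not the one to use.
- cutter_large: the largest of three upright red cutter rings (open enamelled metal hoops, top and bottom open), outer diameter 56 mm, wall 3 mm, 25 mm high, about 30 to 60 g, starts lying flat on the board, the hoop's axis upright; slides freely. Origin: centre of its underside, z along the hoop's axis.
- cutter_medium: the middle one of three upright red cutter rings (open enamelled metal hoops, top and bottom open), outer diameter 48 mm, wall 3 mm, 25 mm high, about 30 to 60 g, starts lying flat on the board, the hoop's axis upright; slides freely. Origin: centre of its underside, z along the hoop's axis.
- cutter_small: the smallest of three upright red cutter rings (open enamelled metal hoops, top and bottom open), outer diameter 40 mm, wall 3 mm, 25 mm high, about 30 to 60 g, starts lying flat on the board, the hoop's axis upright; slides freely. Origin: centre of its underside, z along the hoop's axis.
- bowl_a: one of two small white porcelain bowls standing on the board between the cutters and the pasta roller, mouth 76 mm across, 38 mm high, loose. Origin: centre of its underside. To be left alone.
- bowl_b: one of two small white porcelain bowls standing on the board between the cutters and the pasta roller, mouth 76 mm across, 38 mm high, loose. Origin: centre of its underside. To be left alone.
- spoon: wooden spoon about 220 mm long lying across the board's end nearest the robot, loose, along its own x. To be left alone.
- spatula: turquoise silicone spatula about 260 mm long, lying lengthways in the other tray, loose, along its own x. To be left alone.

How it is judged:
By the outcome, as a careful person would: the job done as asked, in the order asked, and still so for the second after the job is handed in, with the robot touching nothing.
It also fails if it takes over 64 s, if anything falls off the work surface, if the arm or the gripper's body presses on something with over 40 N, if the wrist force passes 120 N, or if a joint passes its speed limit or range.

ROBOT

A 6-joint arm with a two-finger parallel gripper is mounted at the origin on the work surface. World frame = base frame: x ahead of the robot, y to its left, z up, the work surface at z = 0. Lengths are in m, angles in degrees, forces in N, time in s.
With the tool pointing down it reaches from about 0.25 to 0.725 m from the base axis. Payload 9.7 kg.
Tool frame: the origin (TCP) lies midway between the tips of the shut fingers; the grasp point (between the pads) lies 19 mm behind it (grip_point_offset is the distance from the TCP to the grasp point, in m); y points along the fingers, z is the direction in which the jaws open and shut, and the axes are right-handed (so a half turn about y gives the same grasp; the last joint's range is limited). The gripper opens to 85 mm and grips with 20 to 120 N. Pads are 22 mm wide; open, the fingers measure 114 mm over their backs; the gripper's body (76 mm by 85 mm) begins 54 mm behind the grasp point. The pads swing forward as they close: fully open they stand 13 mm farther back than shut.
Start: joints at [70.989, 4.979, 10.078, 95.1, 0, 90], TCP at [0.179, 0.52, 0.231] pointing down, gripper open.
Joint ranges: [-179.16, 179.16], [-48.56, 103.87], [-65.8, 70.77], [-126.05, 130.52], [-82.76, 87.17], [-180, 180]. Speed limits (degrees/s): [127.2, 127.2, 147.25, 180, 180, 180].

INTERFACE

Orientations are given as [roll, pitch, yaw] about the fixed x, y, z axes, in that order (R = Rz(yaw) Ry(pitch) Rx(roll)).
In Python, from workcell import get_obs, camera, job_done, grip_point_offset gives the robot as it stands.
- The arm moves only by the tool move_arm, never from a script. Its argument "deltas" is a list that holds one entry, the list of rows, each a list of 4 numbers: the shift along the tool's x, y, z in m, then the turn about the tool's y in degrees. A call has 1 to 5 rows; each row is the pose to reach, as a shift and turn from the pose commanded when the call began, along the tool's axes at that moment; what a row does not reach only later rows make up. A row lasts 1/10 s, in which the tool goes at most 50 mm and 8.59 degrees, less where a joint would pass 70% of its speed; a pose out of reach is approached as far as the arm can. A call with a gripper value outside its range is refused whole. "claw" is the finger opening in m, from 0 to 0.0854, set as the call begins (left out, the last holds). The fingers move at their own pace and stop on an object; "newtons" is the grip in N (left out, the last holds). Time passes only in rows, so rows that repeat a pose let the fingers close. It gives the time, the measured TCP pose, the force and the opening at its end, in the units of the state.
- get_obs(): the state, without advancing time (a new reading comes with each control period).
- camera(name): name is "scene" or "top" or "wrist"; returns a dict with "color" (480x640x3 uint8, blue, green, red), "range_z" (480x640 float32, m along the optical axis (not along the pixel's ray), 0 where there is no reading), "fx", "fy", "cx", "cy" (pixels), "T" (4x4, takes a point from camera to world coordinates). Camera axes: x right, y down, z forward; pixel columns grow to the right and rows downward; lengths in m; the calibration is good to about 2 mm. A picture is of the moment at which its call begins.
- job_done(): hands the job in, once; it reports no verdict.
The state is a dict: "time": time; "q": joint angles; "qd": joint speeds; "joint_efforts": joint torques, N m; "ee_pos": TCP position; "tcp_rot": TCP orientation; "wrist_force": force on the tool from outside, world axes, zero at the start; "torque": the same for the moment, N m; "opening": finger opening in m.
Only numpy, scipy, OpenCV 4.12 (cv2) and the standard library are available. Lean on these libraries where they do the work, as an engineer would, in place of code of your own. Each camera call takes 0.05 s, during which the arm holds its last target. There are 200 camera calls.

## Working session

There is one attempt and no reset: what is moved stays moved. The work goes in short steps, Python scripts to look and compute and a tool call to move; the robot and the scene stay as the last step left them, time stands still between calls to the robot, and variables do not carry over. Pictures are saved under pics/ and viewed, about 8 in all and at most 12, crops included, and the job is handed in when it is done.

Besides the shell and the picture viewer there is one more tool, called by a JSON object that holds its "op" and its "data", one argument or row to a line. move_arm: Moves the arm, as the interface text tells. Its arguments: {"type":"object","properties":{"deltas":{"type":"array"},"claw":{"type":"number"},"newtons":{"type":"number"}},"required":["deltas"]}

```bash
mkdir -p pics; ls
python3 - <<'E'
from workcell import get_obs,camera
import cv2,numpy as np
o=get_obs();print(o['time'],o['ee_pos'],o['tcp_rot'],o['opening'])
for n in['top','scene']:
    c=camera(n);cv2.imwrite(f'pics/{n}0.png',c['color']);np.savez(f'{n}0.npz',**c)
    print(n,c['fx'],c['cx'],c['cy'],np.round(c['T'],3).tolist())
E
```

```text
pics
0.0 [0.17908039 0.51977671 0.23057198] [-9.00769781e+01  3.74097427e-05 -1.90097248e+01] 0.08553776238744286
top 485.22304869340707 328.3350630274043 247.64565882656666 [[-0.01, -0.987, 0.16, 0.433], [-1.0, 0.011, 0.007, -0.008], [-0.009, -0.16, -0.987, 0.779], [0.0, 0.0, 0.0, 1.0]]
scene 585.0467417764382 309.34281491298793 247.47814392862873 [[-0.385, 0.697, -0.605, 1.19], [0.923, 0.281, -0.263, 0.275], [-0.013, -0.659, -0.752, 0.86], [0.0, 0.0, 0.0, 1.0]]
```

View pics/top0.png

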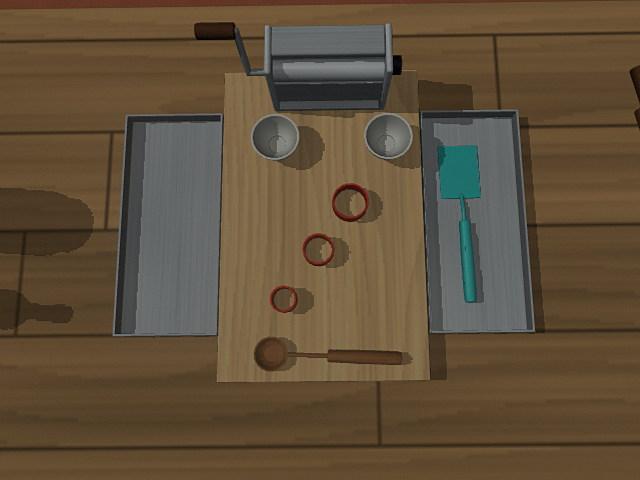

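View pics/scene0.png

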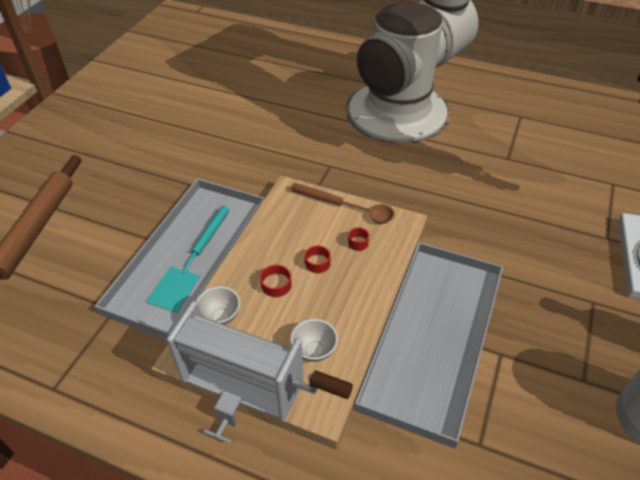

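The empty tray is on the left (image left, +y) and the spatula tray is on the right. In the top view the rings are at about (350,202), (318,250) and (284,298). The bowls are at (275,137) and (388,136), and the spoon is on row 355.

```bash
cat > m.py <<'E'
import cv2,numpy as np
def px2w(c,u,v,z):
    T=c['T'];d=T[:3,:3]@np.array([(u-c['cx'])/c['fx'],(v-c['cy'])/c['fy'],1.]);p=T[:3,3]
    return p+d*(z-p[2])/d[2]
def rings(c,zf=0.057):
    h=cv2.cvtColor(c['color'],cv2.COLOR_BGR2HSV)
    m=(((h[...,0]<6)|(h[...,0]>174))&(h[...,1]>170)&(h[...,2]>60)).astype(np.uint8)
    m[:70]=0
    n=cv2.findContours(m,cv2.RETR_EXTERNAL,cv2.CHAIN_APPROX_NONE)[0]
    for k in n:
        if cv2.contourArea(k)<100: continue
        P=np.array([px2w(c,*q[0],zf)[:2] for q in k])
        (x,y),r=cv2.minEnclosingCircle(P.astype(np.float32))
        print('ring px',cv2.boundingRect(k),'xy',round(x,3),round(y,3),'d',round(2*r,3))
E
python3 - <<'E'
from m import *
c=dict(np.load('top0.npz'))
rings(c)
for n,u,v,z in[('boardNL',217,381,.032),('boardNR',430,380,.032),('boardFL',225,73,.032),('boardFR',418,71,.032),
 ('trayNR',218,335,.026),('trayFR',222,115,.026),('trayNL',114,335,.026),('trayFL',127,116,.026),
 ('bowlL',275,137,.07),('bowlLbot',275,160,.07),('bowlR',388,136,.07),('spoontop',270,337,.045),('spoonhandle',400,348,.04)]:
    print(n,px2w(c,u,v,z).round(3))
E
```

```text
ring px (270, 286, 27, 27) xy 0.474 0.065 d 0.039
ring px (303, 233, 31, 32) xy 0.549 0.013 d 0.048
ring px (332, 184, 36, 35) xy 0.622 -0.036 d 0.058
boardNL [0.354 0.166 0.032]
boardNR [ 0.353 -0.152  0.032]
boardFL [0.85  0.166 0.032]
boardFR [ 0.849 -0.154  0.032]
trayNR [0.422 0.167 0.026]
trayFR [0.779 0.17  0.026]
trayNL [0.423 0.327 0.026]
trayFL [0.779 0.327 0.026]
bowlL [0.721 0.077 0.07 ]
bowlLbot [0.684 0.077 0.07 ]
bowlR [ 0.721 -0.096  0.07 ]
spoontop [0.418 0.085 0.045]
spoonhandle [ 0.4   -0.108  0.04 ]
```

{"op": "move_arm", "data": {
  "deltas": [
    [[0.03,0,-0.026,8],[0.06,0,-0.052,16],[0.09,0,-0.078,24],[0.12,0,-0.104,32],[0.15,0,-0.13,40]]
  ],
  "claw": 0.02
}}

```text
time: 0.6
ee_pos: [0.279, 0.3467, 0.231]
tcp_rot: [-90.0, -0.0, -59.3]
wrist_force: [0.2, 0.9, 0.8]
opening: 0.0198
```

{"op": "move_arm", "data": {
  "deltas": [
    [[0.047,0,-0.001,7],[0.094,0,-0.002,14],[0.141,0,-0.003,21],[0.188,0,-0.004,27],[0.235,0,-0.004,31]]
  ]
}}

```text
time: 1.1
ee_pos: [0.3966, 0.1428, 0.2312]
tcp_rot: [-90.0, 0.0, -90.2]
wrist_force: [1.3, 1.8, -0.5]
opening: 0.0203
```

{"op": "move_arm", "data": {
  "deltas": [
    [[0.04,0,0.022,0],[0.08,0.02,0.045,0],[0.12,0.05,0.07,0],[0.131,0.09,0.077,0],[0.131,0.12,0.077,0]]
  ]
}}

```text
time: 1.6
ee_pos: [0.4732, 0.0114, 0.1083]
tcp_rot: [-90.1, -0.0, -90.2]
wrist_force: [-1.2, 1.4, -0.1]
opening: 0.0196
```

Run:
```python
from workcell import camera,get_obs
from m import *
c=camera('wrist');cv2.imwrite('pics/w1.png',c['color'])
o=get_obs();print(o['time'],o['ee_pos'],o['wrist_force'])
# where do fingertips project
T=np.linalg.inv(c['T'])
for n,p in[('tcp',o['ee_pos']),('ring',[.474,.065,.057])]:
    q=T[:3,:3]@np.array(p)+T[:3,3];print(n,q[0]/q[2]*c['fx']+c['cx'],q[1]/q[2]*c['fy']+c['cy'])
```

```text
1.65 [0.47076218 0.01230547 0.10389342] [ 0.02662236  0.87617798 -5.21510244]
tcp 313.03219077646503 302.07714962949797
ring 320.60686601639867 158.5716944919876
```

View pics/w1.png

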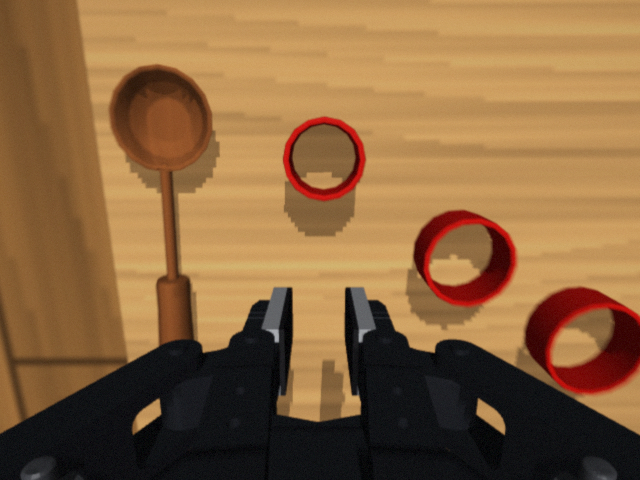

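The wrist view has the small ring at (324,158), centred ahead of the finger gap (u≈319). The medium ring is at (465,257) and the spoon is at the left. Everything is clear for the descent.

{"op": "move_arm", "data": {
  "deltas": [
    [[0,0.03,0.001,0],[0,0.05,0.002,0],[0,0.062,0.002,0],[0,0.068,0.002,0],[0,0.068,0.002,0]]
  ]
}}

```text
time: 2.15
ee_pos: [0.4751, 0.0139, 0.0435]
tcp_rot: [-90.0, 0.0, -90.0]
wrist_force: [-0.5, 1.0, 0.9]
opening: 0.0201
```

{"op": "move_arm", "data": {
  "deltas": [
    [[-0.006,0.003,0,0],[-0.018,0.003,0,0],[-0.033,0.003,0,0],[-0.048,0.003,0,0],[-0.063,0.003,0,0]]
  ]
}}

```text
time: 2.65
ee_pos: [0.4754, 0.0782, 0.041]
tcp_rot: [-89.9, 0.0, -90.0]
wrist_force: [-0.2, -1.5, 0.1]
opening: 0.0203
```

{"op": "move_arm", "data": {
  "deltas": [
    [[-0.015,0,0,0],[-0.03,0,0,0],[-0.045,0,0,0],[-0.06,0,0,0],[-0.075,0,0,0]]
  ]
}}

```text
time: 3.15
ee_pos: [0.4752, 0.1531, 0.0406]
tcp_rot: [-90.0, 0.0, -90.0]
wrist_force: [-0.5, 0.2, 0.0]
opening: 0.0197
```

Run:
```python
from workcell import camera,get_obs
from m import *
c=camera('wrist');a=c['color'];t=camera('top');cv2.imwrite('pics/w2.png',np.hstack([cv2.resize(a,(400,300)),cv2.resize(t['color'],(400,300))]))
o=get_obs();print(o['time'],o['ee_pos'],o['wrist_force'])
```

```text
3.25 [0.47516722 0.15356604 0.04032496] [-0.03821817  0.27922357  1.03089757]
```

View pics/w2.png

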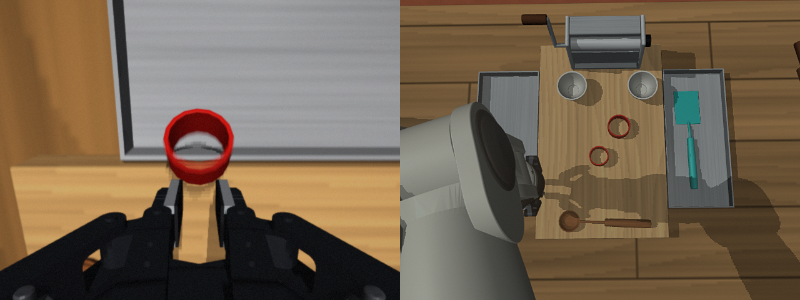

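The ring is cradled between the fingertips at the board's edge and is tipping towards the tray. I'll push through the edge.

{"op": "move_arm", "data": {
  "deltas": [
    [[-0.015,0,0,0],[-0.03,0,0,0],[-0.04,0,0,0],[-0.045,0,0,0],[-0.045,0,0,0]]
  ]
}}

```text
time: 3.75
ee_pos: [0.4751, 0.1973, 0.0402]
tcp_rot: [-90.0, -0.0, -90.0]
wrist_force: [-0.1, -0.4, 0.1]
opening: 0.02
```

Run:
```python
from workcell import camera,get_obs
from m import *
c=camera('wrist');cv2.imwrite('pics/w3.png',cv2.resize(c['color'],(400,300)))
o=get_obs();print(o['time'],o['ee_pos'],o['wrist_force'])
```

```text
3.8 [0.47510127 0.19687575 0.04017731] [-0.20316918  0.45505716 -0.35682984]
```

View pics/w3.png

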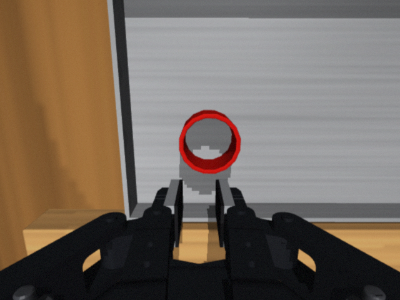

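The small ring lies flat in the tray, at (210,142) in the picture. Next is the medium ring.

{"op": "move_arm", "data": {
  "deltas": [
    [[0,-0.04,0,0],[0,-0.08,0,0],[0.04,-0.08,0.02,0],[0.08,-0.08,0.04,0],[0.12,-0.08,0.06,0]]
  ]
}}

```text
time: 4.3
ee_pos: [0.5357, 0.075, 0.1209]
tcp_rot: [-89.9, 0.0, -90.0]
wrist_force: [1.0, 1.2, -0.4]
opening: 0.0198
```

{"op": "move_arm", "data": {
  "deltas": [
    [[0.045,0,0.007,0],[0.09,0,0.014,0],[0.117,0,0.014,0],[0.119,0.02,0.014,0],[0.119,0.045,0.014,0]]
  ]
}}

```text
time: 4.8
ee_pos: [0.5498, -0.0443, 0.0759]
tcp_rot: [-89.9, -0.0, -90.2]
wrist_force: [-0.1, -0.7, -0.4]
opening: 0.0201
```

{"op": "move_arm", "data": {
  "deltas": [
    [[0,0.02,0,0],[0,0.03,0,0],[0,0.035,0,0],[-0.01,0.035,0,0],[-0.025,0.035,0,0]]
  ]
}}

```text
time: 5.3
ee_pos: [0.5496, -0.0169, 0.0413]
tcp_rot: [-89.9, -0.0, -90.1]
wrist_force: [0.8, 0.2, 0.3]
opening: 0.0201
```

Run:
```python
from workcell import camera,get_obs
from m import *
c=camera('wrist');cv2.imwrite('pics/w4.png',cv2.resize(c['color'],(400,300)))
o=get_obs();print(o['time'],o['ee_pos'],o['wrist_force'])
```

```text
5.35 [ 0.54972013 -0.01461076  0.04140802] [1.30298853 1.74602883 0.72528351]
```

View pics/w4.png

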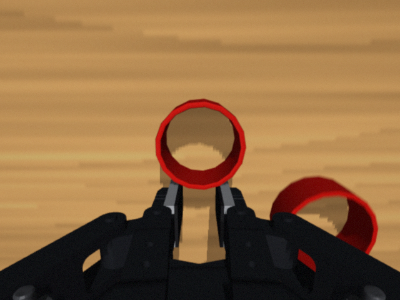

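The medium ring is cradled at (200,143), and the large ring beside it at (325,215) is untouched. Pushing now.

{"op": "move_arm", "data": {
  "deltas": [
    [[-0.015,0,0,0],[-0.03,0,0,0],[-0.045,0,0,0],[-0.06,0,0,0],[-0.075,0,0,0]]
  ]
}}

```text
time: 5.85
ee_pos: [0.5491, 0.0592, 0.0404]
tcp_rot: [-90.0, -0.0, -90.0]
wrist_force: [0.4, -1.6, -0.2]
opening: 0.0198
```

{"op": "move_arm", "data": {
  "deltas": [
    [[-0.015,0,0,0],[-0.03,0,0,0],[-0.045,0,0,0],[-0.06,0,0,0],[-0.075,0,0,0]]
  ]
}}

```text
time: 6.35
ee_pos: [0.5491, 0.1339, 0.0402]
tcp_rot: [-90.0, -0.0, -90.0]
wrist_force: [0.5, -1.1, 0.9]
opening: 0.0199
```

{"op": "move_arm", "data": {
  "deltas": [
    [[-0.015,0,0,0],[-0.03,0,0,0],[-0.045,0,0,0],[-0.06,0,0,0],[-0.065,0,0,0]]
  ]
}}

```text
time: 6.85
ee_pos: [0.5491, 0.1994, 0.0402]
tcp_rot: [-90.0, 0.0, -89.9]
wrist_force: [0.6, 0.2, -0.1]
opening: 0.0198
```

Run:
```python
from workcell import camera,get_obs
from m import *
c=camera('wrist');cv2.imwrite('pics/w5.png',cv2.resize(c['color'],(400,300)))
o=get_obs();print(o['time'],o['ee_pos'],o['wrist_force'])
rings(camera('top'))
```

```text
6.9 [0.54910088 0.19929659 0.04014631] [-0.37600932 -0.03970546  0.45034595]
ring px (332, 184, 36, 36) xy 0.622 -0.035 d 0.059
```

View pics/w5.png

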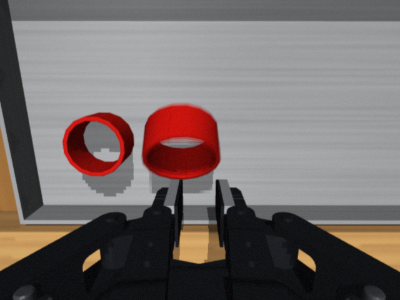

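Both rings are in the tray, small at (98,143) and medium at (181,142), with the medium one still settling in this picture. The large ring hasn't moved, at (0.622,-0.035).

{"op": "move_arm", "data": {
  "deltas": [
    [[0,-0.04,0,0],[0,-0.08,0,0],[0.04,-0.08,0.02,0],[0.08,-0.08,0.04,0],[0.12,-0.08,0.06,0]]
  ]
}}

```text
time: 7.45
ee_pos: [0.6098, 0.0759, 0.1209]
tcp_rot: [-89.9, -0.0, -90.0]
wrist_force: [1.3, -0.1, -0.3]
opening: 0.0199
```

{"op": "move_arm", "data": {
  "deltas": [
    [[0.045,0,0.006,0],[0.09,0,0.013,0],[0.135,0,0.013,0],[0.17,0,0.013,0],[0.173,0.02,0.013,0]]
  ]
}}

```text
time: 7.95
ee_pos: [0.623, -0.1003, 0.1027]
tcp_rot: [-89.8, -0.1, -90.3]
wrist_force: [-0.5, 0.6, -0.1]
opening: 0.0198
```

{"op": "move_arm", "data": {
  "deltas": [
    [[0,0.025,0,0],[0,0.05,0,0],[0,0.06,0,0],[-0.005,0.06,0,0],[-0.015,0.06,0,0]]
  ]
}}

```text
time: 8.45
ee_pos: [0.6225, -0.0804, 0.0414]
tcp_rot: [-89.9, -0.0, -90.1]
wrist_force: [-0.2, 0.4, -0.4]
opening: 0.0203
```

Run:
```python
from workcell import camera,get_obs
from m import *
c=camera('wrist');t=camera('top');cv2.imwrite('pics/w6.png',np.hstack([cv2.resize(c['color'],(400,300)),cv2.resize(t['color'],(400,300))]))
o=get_obs();print(o['time'],o['ee_pos'],o['wrist_force'])
```

```text
8.55 [ 0.62295847 -0.07903257  0.04194999] [0.79174766 0.98807789 0.64082309]
```

View pics/w6.png

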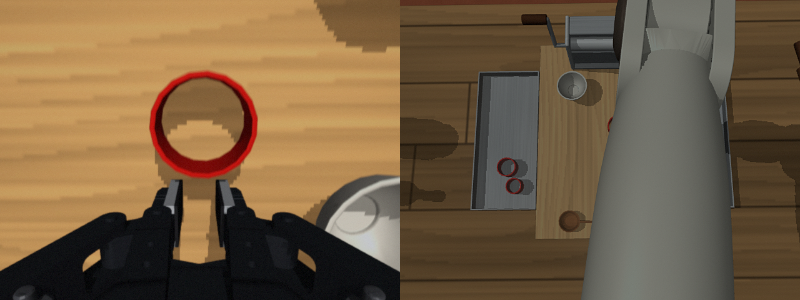

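The large ring is centred ahead of the fingers at (203,125). Both bowls are clear, and the small and medium rings are in the tray. Pushing the large ring.

{"op": "move_arm", "data": {
  "deltas": [
    [[-0.015,0,0,0],[-0.03,0,0,0],[-0.045,0,0,0],[-0.06,0,0,0],[-0.075,0,0,0]]
  ]
}}

```text
time: 9.05
ee_pos: [0.6222, -0.0037, 0.0404]
tcp_rot: [-90.0, -0.0, -90.0]
wrist_force: [1.1, -1.3, 1.4]
opening: 0.0199
```

{"op": "move_arm", "data": {
  "deltas": [
    [[-0.015,0,0,0],[-0.03,0,0,0],[-0.045,0,0,0],[-0.06,0,0,0],[-0.075,0,0,0]]
  ]
}}

```text
time: 9.55
ee_pos: [0.6222, 0.0709, 0.0403]
tcp_rot: [-90.0, -0.0, -90.0]
wrist_force: [-0.7, -1.7, 1.8]
opening: 0.0202
```

{"op": "move_arm", "data": {
  "deltas": [
    [[-0.015,0,0,0],[-0.03,0,0,0],[-0.045,0,0,0],[-0.06,0,0,0],[-0.075,0,0,0]]
  ]
}}

```text
time: 10.05
ee_pos: [0.6221, 0.146, 0.0402]
tcp_rot: [-90.0, 0.0, -90.0]
wrist_force: [-0.4, -1.5, 0.2]
opening: 0.0199
```

{"op": "move_arm", "data": {
  "deltas": [
    [[-0.015,0,0,0],[-0.03,0,0,0],[-0.045,0,0,0],[-0.055,0,0,0],[-0.055,0,0,0]]
  ]
}}

```text
time: 10.55
ee_pos: [0.6221, 0.2012, 0.0401]
tcp_rot: [-90.0, 0.0, -89.9]
wrist_force: [-0.4, -0.5, 1.2]
opening: 0.02
```

{"op": "move_arm", "data": {
  "deltas": [
    [[0,-0.03,0,0],[0,-0.06,0,0],[0,-0.1,0,0],[0,-0.14,0,0],[0,-0.18,0,0]]
  ]
}}

```text
time: 11.05
ee_pos: [0.622, 0.1992, 0.2219]
tcp_rot: [-90.0, 0.0, -90.0]
wrist_force: [0.3, 0.1, -0.3]
opening: 0.0201
```

Run:
```python
from workcell import camera,get_obs
from m import *
c=camera('scene');t=camera('top');cv2.imwrite('pics/w7.png',np.hstack([cv2.resize(c['color'],(400,300)),cv2.resize(t['color'],(400,300))]))
o=get_obs();print(o['time'],o['ee_pos'],o['wrist_force'])
rings(t,.028)
```

```text
11.15 [0.6236657  0.19971446 0.22682984] [ 0.22001063 -0.02990378 -0.0681768 ]
ring px (169, 285, 25, 25) xy 0.48 0.226 d 0.039
ring px (155, 252, 30, 30) xy 0.528 0.246 d 0.047
ring px (171, 191, 34, 33) xy 0.623 0.221 d 0.056
```

View pics/w7.png

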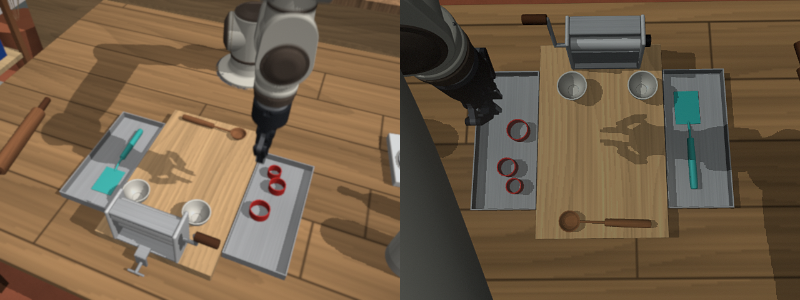

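All three rings lie in the left tray (right-hand view, about (515,130), (508,167) and (515,186)), and the gripper is clear. The bowls, spoon and spatula look unmoved. I'll let it settle for a moment, compare the images numerically, then hand in.

{"op": "move_arm", "data": {
  "deltas": [
    [[0,0,0,0],[0,0,0,0],[0,0,0,0],[0,0,0,0],[0,0,0,0]]
  ]
}}

```text
time: 11.65
ee_pos: [0.622, 0.1996, 0.2196]
tcp_rot: [-90.1, -0.0, -90.0]
wrist_force: [-0.0, -0.4, 1.2]
opening: 0.02
```

Run:
```python
from workcell import camera,get_obs,job_done
from m import *
t=camera('top');a=dict(np.load('top0.npz'))
rings(t,.028)
for n,(x,y,w,h) in dict(bowlA=(248,110,54,52),bowlB=(362,110,52,52),spoon=(250,334,158,40),spatula=(434,140,50,166)).items():
    g=[cv2.Canny(cv2.cvtColor(i['color'],cv2.COLOR_BGR2GRAY)[y:y+h,x:x+w],60,150).astype(np.float32) for i in(a,t)]
    print(n,cv2.phaseCorrelate(*g))
o=get_obs();print(o['time'],np.abs(o['wrist_force']).max());print(job_done())
```

```text
ring px (169, 285, 25, 25) xy 0.48 0.226 d 0.039
ring px (155, 252, 30, 30) xy 0.528 0.246 d 0.047
ring px (171, 191, 34, 33) xy 0.623 0.221 d 0.056
bowlA ((-0.038786251783903936, 0.07606926591362395), 0.9057271428232494)
bowlB ((-0.01903469480543407, 0.036077254864338215), 0.9413692526856567)
spoon ((0.01217661985867835, 0.037133748676318135), 0.936008943170309)
spatula ((-0.03880936740348773, -0.17212607733375762), 0.601300788667467)
11.7 0.5095083725516705
the job is handed in; nothing more can be done
None
```

All three red cutter rings are in the empty left tray. I pushed them one at a time (small, medium, large) along the board and over its left edge with the fingertips, without gripping any of them.

**Rings:** in the last check they lay at rest in the tray, at (0.480, 0.226), (0.528, 0.246) and (0.623, 0.221) m. Their measured diameters of 39, 47 and 56 mm are consistent with lying flat.

**Other items:** comparing images from before and after, the bowls and spoon shifted less than 0.1 pixel. The spatula shifted less than 0.2 pixel, but that match was weaker, because of the arm's shadow in the second image, I think.

**Limits:** the job was handed in at 11.7 s with the gripper raised clear, and the largest wrist force I read was about 5 N, in free air while the arm was settling. No check failed or disagreed.

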